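# Park the porcelain water jug

## Robot

A 6-joint arm with a two-finger parallel gripper is mounted at the origin on the work surface. World frame = base frame: x ahead of the robot, y to its left, z up, the work surface at z = 0. Lengths are in m, angles in rad, forces in N, time in s.
With the tool pointing down it reaches from about 0.3 to 0.875 m from the base axis. Payload 6.4 kg.
Tool frame: the origin (TCP) lies midway between the tips of the shut fingers; the grasp point (between the pads) lies 19 mm behind it; z points along the fingers, y is the line along which they close (so a half turn about z gives the same grasp; the last joint's range is limited). The gripper opens to 85 mm and grips with 20 to 120 N. Pads are 22 mm wide; open, the fingers measure 114 mm over their backs; the gripper's body (76 mm by 85 mm) begins 54 mm behind the grasp point. The pads swing forward as they close: fully open they stand 13 mm farther back than shut.
Start: joints at [0.993, 0.181, 1.607, -0, 1.354, -0.206], TCP at [0.209, 0.536, 0.231] pointing down, gripper open.
Joint ranges: [-2.99, 2.99], [-0.89, 2.07], [0.3, 2.58], [-1.14, 4.28], [0, 2.63], [-3.12, 3.12]. Speed limits (rad/s): [2.57, 2.57, 3.01, 3.14, 3.14, 3.14].

## Interface

Orientations are given as a unit quaternion [w, x, y, z].
In Python, from bench import * gives the robot as it stands.
- The arm moves only by the tool play_rows, never from a script. Its argument "plan" is a list of rows, each a list of 3 entries, a list of its own where there are three numbers: the finger opening in mm, from 0 to 85.4, then the shift along the tool's x, y, z normalised to -1 to 1, where 1 is 40 cm, then the turn about the tool's z normalised to -1 to 1, where 1 is pi rad. A call has 1 to 10 rows; each row is the pose to reach, as a shift and turn from the pose commanded when the call began, along the tool's axes at that moment, turning the shorter way round; what a row does not reach only later rows make up. A row lasts 1/10 s, in which the tool goes at most 50 mm and 8.59 degrees, less where a joint would pass 70% of its speed; a pose out of reach is approached as far as the arm can. A call with a number of a shift or a turn outside -1 to 1 is refused whole. A call with a gripper value outside its range is refused whole. The fingers move at their own pace and stop on an object; the grip force is fixed at half the most. Time passes only in rows, so rows that repeat a pose let the fingers close. It gives the time, the measured TCP pose, the force, the opening and the grip force at its end, in the units of the state.
- get_obs(): the state, without advancing time (a new reading comes with each control period).
- camera(name): name is "side" or "top"; returns a dict with "image" (384x512x3 uint8, red, green, blue), "range_z" (384x512 float32, m along the optical axis (not along the pixel's ray), 0 where there is no reading), "intrinsics" (3x3 intrinsics, pixels), "k1" (the pictures are not rectified: a ray, as slopes to the right and down, at radius r is drawn at 1 + k1 r^2 times it, then the intrinsics apply), "rvec" (rotation vector, rad) and "tvec" (3), from world to camera coordinates, as OpenCV has them. Camera axes: x right, y down, z forward; pixel columns grow to the right and rows downward; lengths in m; the calibration is good to about 2 mm. A picture is of the moment at which its call begins.
- hand_in(): hands the job in; it is judged then, once.
Trained networks look in a picture, given as the dict that the camera call returned (one of the last four; its "shot" number tells which), for a name from the list of things; names that differ only in an ending like _2 or _b are one class to them, and where a whole thing is asked for, a point or a joint stands for the part that bears it (a point fixed in the world has none). Each returns a list of dicts, best first, with "conf" (0 to 1); they miss things now and then, are a little off and sometimes report something else, mostly with a low value. They report only what shows in the picture. A call takes as long as a camera call. They do not tell look-alikes from the thing itself.
- search_frame(picture, label): "rect" ([centre column, centre row, width, height] in pixels, round what is visible of it).
- masks_of(picture, label): "mask" (384x512 bool, what is visible of it) and "rect" ([centre column, centre row, width, height] in pixels, round what is visible of it).
The state is a dict: "time_s": time; "q": joint angles; "dq": joint speeds; "joint_efforts": joint torques, N m; "eef_pos": TCP position; "eef_rot": TCP orientation; "wrist_force": force on the tool from outside, world axes, zero at the start; "torque": the same for the moment, N m; "opening": opening from 0.0 (shut) to 1.0 (fully open); "grasp_force": force on a finger pad.
Only numpy, scipy, OpenCV 4.12 (cv2) and the standard library are available. Lean on these libraries where they do the work, as an engineer would, in place of code of your own. Each camera call takes 0.05 s, during which the arm holds its last target. There are 200 camera calls.

## Task

Only the handle of the porcelain water jug is within reach in its three-sided stand: lift the jug out, stand it upright on the table in a free spot and let go of it; then take it again another way and park it on the round cork pad of the wooden board, its whole foot on the pad and its handle tucked between the two uprights. The jug is thin: hold it with a light grip (no more than 30 N a finger), set it down softly without dropping or knocking it, keep it upright throughout, and leave everything else on the table where it is.

Things in the scene. Friction and masses are not known exactly. Their poses are not given: they have to be found in the camera images.
- jug: Closed round white porcelain water jug, 56 mm diameter, 80 mm tall, 0.17 to 0.28 kg; flat lid, flush, nothing there to grip. Origin: centre of its underside; z up; handle to its -x; a lip 16 mm wide stands out 6 mm at +x, 68-78 mm up. Cracks if the fingers press it with over 70 N (both pads' forces added) or if it is set or knocked on anything with over 40 N. 20 to 30 N a pad holds it.
- jug_body (a point): Point on the jug's axis, 52 mm above its foot. The body can be gripped here with the fingers closing along the jug's y, 56 mm wide; across x, with the handle, it is 96 mm and too wide.
- jug_handle (a point): Middle of the upright bar of the jug's D-shaped handle: 56 mm from the jug's axis to its -x, 45 mm above its foot. The bar is 12 by 12 mm, its outer face 62 mm from the axis; with the struts that join it to the body at top and bottom it reaches from 12 to 74 mm above the foot. Gripped with the fingers closing along the jug's y, 12 mm wide.
- stand: Fixed wooden stand where the jug starts: a block 25 mm high (x -32 to 52 mm, y +-43 mm) with a splash guard on three sides, open to its -x, where the jug's handle sticks out, the only part that fingers can reach. Origin: underside, below the middle of the jug's place; the jug starts within 3 mm of it and 0.1 rad of its yaw.
- stand_seat (a point): Centre of the jug's place on the stand's floor, 25 mm above the table. Guard walls, 6 mm thick, rise to 105 mm above the table, as high as the jug's top: two from x = -26 to 52 mm with inner faces at y = +-37 mm, one across with its inner face at x = 46 mm. The jug must go straight up until its foot is above the guard.
- board: Fixed wooden parking board, 12 mm high, x -50 to 80 mm, y +-50 mm, with a round cork pad (80 mm diameter) round its origin and two uprights at its +x end (x 42 to 78 mm, y from 15 to 40 mm either side, tops 98 mm above the table). Origin: underside, below the pad's centre. The parked jug's handle points to the board's +x, so its lip to the board's -x.
- board_seat (a point): Centre of the cork pad's top, 16 mm above the table; the jug's foot goes here.
- board_gap (a point): Middle of the 30 mm gap between the uprights, 56 mm from the pad's centre to the board's +x, 61 mm above the table: the jug's handle bar goes here. Fingers beside the handle do not fit in the gap; the pad's sides (board +-y) are free for fingers.
- ink_bottle: Capped black plastic ink bottle, round, 50 mm diameter, 130 mm tall, standing. Origin: centre of its underside. Bystander.
- brush_jar: Round glass jar, 70 mm diameter at its rim and 85 mm tall, with writing brushes standing in it up to 190 mm above the table. Origin: centre of its underside. Bystander.
- ink_stick: Dark flat block (ink stick), 80 mm along its x, 26 mm along its y, 18 mm high, lying. Origin: centre of its underside. Bystander.
- inkstone: Black rectangular inkstone, 130 mm along its x, 75 mm along its y, 22 mm high. Origin: centre of its underside. Bystander.
- paperweight: Steel bar, 22 mm along its x, 180 mm along its y, 14 mm high. Origin: centre of its underside. Bystander.
- paste_jar: Small round jar with an orange screw cap, 48 mm diameter, 45 mm tall. Origin: centre of its underside. Bystander.
- dish: Shallow round dish, 96 mm diameter, 18 mm high. Origin: centre of its underside. Bystander.
- table: The wooden work table, its top at height 0. Flat paper sheets lie on it, too thin to matter.
Mind the look-alikes: they are no part of the job. What is shaped like the board but blue is not meant. There is more than one size of the jug; the job needs the smaller.

How it is judged:
On the way:
1. the jug stands upright on the bare table, let go and at rest (angle between jug's own z axis and vertical below 0.1 rad and contact force between the fingers and jug below 0.05 N and linear speed of jug below 0.02 m/s and height (world z) of jug between -0.005 and 0.006 m), for 0.2 s.
At the end, for the whole second after the job is handed in: Jug released, at rest, upright (0.1 rad) on the cork pad (axis within 12 mm of its centre, foot within 5 mm of its height), middle of handle bar within 12 mm of the gap's middle line, over 40 mm from the pad's centre; bystanders within 20 mm of their start, bottle and brush jar upright (angle between jug's own z axis and vertical below 0.1 rad and contact force between the fingers and jug below 0.05 N and linear speed of jug below 0.02 m/s and horizontal distance between jug and board_seat below 0.012 m and z of jug in the frame of board_seat between -0.005 and 0.005 m and x of jug_handle in the frame of board above 0.04 m and y of jug_handle in the frame of board between -0.012 and 0.012 m and distance of each of ink_bottle, brush_jar, ink_stick, inkstone, paperweight, paste_jar, dish from where it was at the start of the episode below 0.02 m and angle between each of ink_bottle, brush_jar's own z axis and vertical below 0.2 rad); the robot touches nothing.
It fails at once if the fingers squeeze the jug with more than 70 N (both pads added) (contact force between the fingers and jug above 70 N).
It fails at once if the jug is set or knocked on the table, stand, board or a bystander with more than 40 N (contact force between jug and table above 40 N or contact force between jug and stand above 40 N or contact force between jug and board above 40 N or contact force between jug and ink_bottle above 40 N or contact force between jug and brush_jar above 40 N or contact force between jug and ink_stick above 40 N or contact force between jug and inkstone above 40 N or contact force between jug and paperweight above 40 N or contact force between jug and paste_jar above 40 N or contact force between jug and dish above 40 N).
It fails at once if the jug is dropped: it moves faster than 0.4 m/s (a fall of 8 mm) while out of the fingers (contact force between the fingers and jug below 0.05 N and linear speed of jug above 0.4 m/s).
It fails at once if the jug leans more than about 30 degrees (angle between jug's own z axis and vertical above 0.52 rad).
It fails at once if a bystander is pushed 20 mm or more from its place, or the bottle or brush jar tipped over (distance of any of ink_bottle, brush_jar, ink_stick, inkstone, paperweight, paste_jar, dish from where it was at the start of the episode above 0.02 m or angle between any of ink_bottle, brush_jar's own z axis and vertical above 0.5 rad).
It also fails if it takes over 72 s, if anything falls off the work surface, if the arm or the gripper's body presses on something with over 40 N, if the wrist force passes 120 N, or if a joint passes its speed limit or range.

## Working session

There is one attempt and no reset: what is moved stays moved. The work goes in short steps, Python scripts to look and compute and a tool call to move; the robot and the scene stay as the last step left them, time stands still between calls to the robot, and variables do not carry over. Pictures are saved under pics/ and viewed, at most 10 in all, crops included, and the job is handed in when it is done.

Besides the shell and the picture viewer there is one more tool, called after "Request:" by a JSON object that holds its "op" and its "data", one argument or row to a line. play_rows: Moves the arm, as the interface text tells. Its arguments: {"type":"object","properties":{"plan":{"type":"array","items":{"type":"array"}}},"required":["plan"]}

```bash
ls; mkdir -p pics; cat > h.py <<'E'
from bench import *
import numpy as np, cv2
from scipy.spatial.transform import Rotation as R
def cloud(p):
    K=np.array(p["intrinsics"]);h,w=p["range_z"].shape
    u,v=np.meshgrid(np.arange(w),np.arange(h))
    d=cv2.undistortPoints(np.stack([u,v],-1).reshape(-1,1,2).astype(np.float64),K,np.array([p["k1"],0,0,0.]))[:,0]
    z=p["range_z"].reshape(-1,1).astype(float)
    X=np.hstack([d*z,z]);Rm=cv2.Rodrigues(np.array(p["rvec"],float))[0]
    W=(X-np.array(p["tvec"]).reshape(1,3))@Rm
    W[z[:,0]==0]=np.nan
    return W.reshape(h,w,3)
def save(p,n): cv2.imwrite(n,p["image"][:,:,::-1])
E
python3 - <<'E'
from h import *
for n in("top","side"):
    p=camera(n);save(p,f"pics/{n}0.png");W=cloud(p);np.save(n+"W.npy",W);np.save(n+"I.npy",p["image"])
    for l in("jug","stand","board","ink_bottle","brush_jar","ink_stick","inkstone","paperweight","paste_jar","dish"):
        for m in masks_of(p,l)[:4]:
            P=W[m["mask"]];P=P[~np.isnan(P[:,0])]
            if len(P) and m["conf"]>.2: print(n,l,round(m["conf"],2),np.round(m["rect"]),np.round(np.median(P,0),3),np.round(np.percentile(P,2,axis=0),3),np.round(np.percentile(P,98,axis=0),3))
E
```

```text
pics
top jug 0.96 [377. 224.  30.  38.] [ 0.33  -0.526  0.108] [ 0.287 -0.566  0.02 ] [ 0.405 -0.497  0.119]
top jug 0.62 [313. 170.  17.  28.] [ 0.551 -0.292  0.103] [ 0.501 -0.324  0.025] [ 0.597 -0.271  0.113]
top stand 0.92 [310. 165.  34.  31.] [ 0.576 -0.306  0.047] [ 0.523 -0.349 -0.001] [ 0.616 -0.252  0.11 ]
top stand 0.6 [223. 165.  25.  30.] [0.569 0.029 0.051] [ 0.533 -0.005 -0.001] [0.626 0.062 0.184]
top stand 0.42 [157. 158.  34.  44.] [0.603 0.291 0.016] [0.534 0.234 0.004] [0.664 0.344 0.101]
top stand 0.38 [313. 167.  17.  26.] [ 0.551 -0.293  0.103] [ 0.501 -0.334  0.023] [ 0.596 -0.271  0.113]
top board 0.65 [142. 268.  37.  40.] [0.192 0.322 0.017] [0.122 0.268 0.006] [0.254 0.375 0.102]
top ink_bottle 0.62 [250. 198.  14.  17.] [ 0.433 -0.069  0.089] [ 0.417 -0.091  0.004] [ 0.464 -0.047  0.134]
top brush_jar 0.55 [223. 164.  20.  30.] [0.565 0.029 0.054] [ 0.533 -0.002  0.   ] [0.6   0.062 0.184]
top ink_stick 0.58 [155. 157.  42.  42.] [0.606 0.292 0.016] [0.535 0.231 0.001] [0.67  0.352 0.101]
top ink_stick 0.41 [233. 143.  13.  15.] [ 0.671 -0.001  0.019] [ 
[... 1760 characters left out ...]
[ 0.668 -0.009  0.014] [ 0.632 -0.031 -0.   ] [0.706 0.012 0.019]
side inkstone 0.82 [209. 187.  26.  23.] [0.39  0.123 0.012] [0.348 0.058 0.002] [0.427 0.188 0.023]
side inkstone 0.37 [307. 225.  42.  31.] [ 0.534 -0.3    0.094] [ 0.499 -0.33   0.032] [ 0.59  -0.279  0.106]
side paperweight 0.68 [312. 180.  33.  24.] [ 0.769 -0.007  0.012] [ 0.761 -0.075  0.001] [0.785 0.093 0.015]
side paste_jar 0.72 [349. 215.  20.  18.] [ 0.734 -0.276  0.031] [ 0.72  -0.289 -0.001] [ 0.761 -0.221  0.045]
side dish 0.61 [305. 224.  36.  36.] [ 0.534 -0.299  0.093] [ 0.499 -0.334  0.024] [ 0.602 -0.258  0.106]
side dish 0.58 [282. 160.  24.  10.] [0.751 0.221 0.008] [0.708 0.165 0.001] [0.789 0.254 0.018]
```

```bash
python3 - <<'E'
from h import *
a=np.load("topI.npy")[90:300,110:410,::-1]
cv2.imwrite("pics/t1.png",cv2.resize(a,(800,560),interpolation=cv2.INTER_CUBIC))
b=np.load("sideI.npy")[120:360,110:410,::-1]
cv2.imwrite("pics/s1.png",cv2.resize(b,(750,600),interpolation=cv2.INTER_CUBIC))
E
```

```text
(no output)
```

View pics/t1.png

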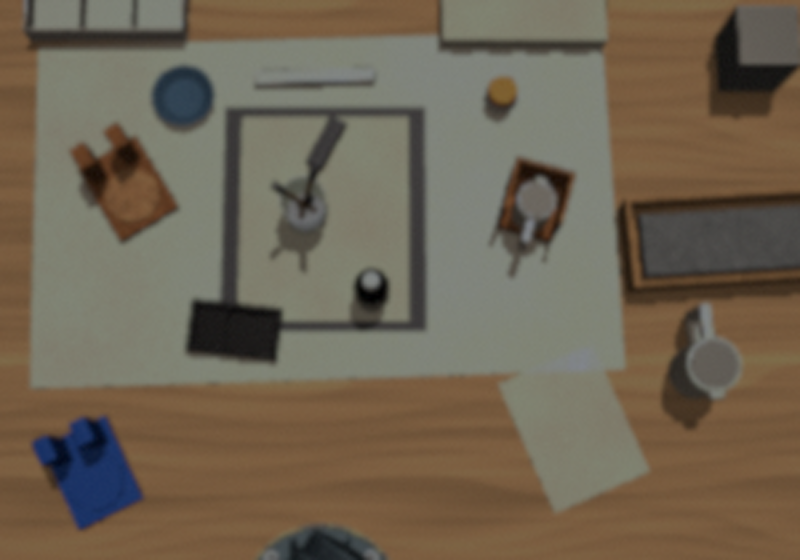

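View pics/s1.png

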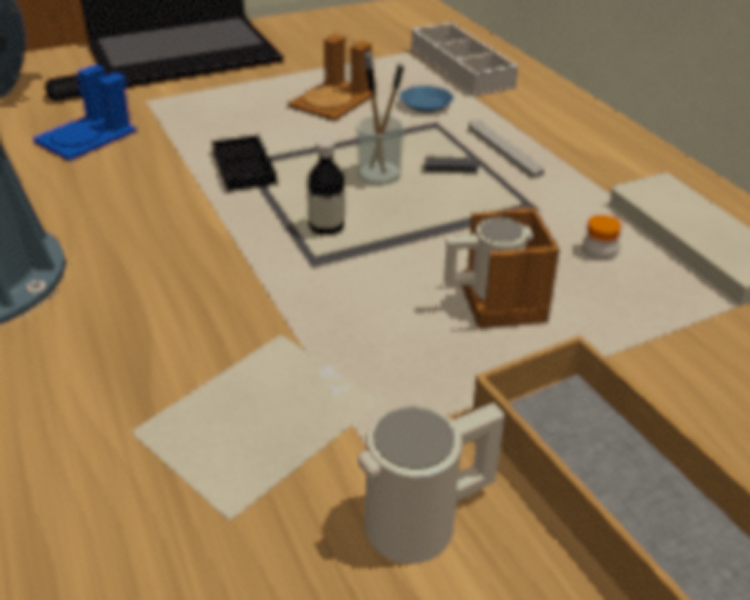

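The top view shows the small jug in its stand at (535,200) with the handle toward the robot, the brown board at (130,180), and the paste jar at (502,90). The blue board and the big jug are decoys. Next I fit poses from the depth clouds.

```bash
cat > fit.py <<'E'
from h import *
from scipy.optimize import least_squares
def box(P,lo,hi):
    lo,hi=np.array(lo),np.array(hi);q=np.abs(P-(lo+hi)/2)-(hi-lo)/2
    return np.linalg.norm(np.maximum(q,0),axis=1)+np.minimum(q.max(1),0)
def cyl(P,r,z0,z1):
    q=np.stack([np.hypot(P[:,0],P[:,1])-r,np.abs(P[:,2]-(z0+z1)/2)-(z1-z0)/2],1)
    return np.linalg.norm(np.maximum(q,0),axis=1)+np.minimum(q.max(1),0)
def loc(P,x,y,a,z=0):
    c,s=np.cos(a),np.sin(a);D=P-[x,y,z]
    return np.stack([c*D[:,0]+s*D[:,1],-s*D[:,0]+c*D[:,1],D[:,2]],1)
def jug(P): return np.min([cyl(P,.028,0,.08),box(P,[-.062,-.006,.012],[-.05,.006,.074]),box(P,[-.05,-.006,.062],[-.025,.006,.074]),box(P,[-.05,-.006,.012],[-.025,.006,.024]),box(P,[.025,-.008,.068],[.034,.008,.078])],0)
def stand(P): return np.min([box(P,[-.032,-.043,0],[.052,.043,.025]),box(P,[-.026,.037,0],[.052,.043,.105]),box(P,[-.026,-.043,0],[.052,-.037,.105]),box(P,[.046,-.043,0],[.052,.043,.105])],0)
def board(P): return np.min([box(P,[-.05,-.05,0],[.08,.05,.012]),cyl(P,.04,0,.016),box(P,[.042,.015,0],[.078,.04,.098]),box(P,[.042,-.04,0],[.078,-.015,.098])],0)
def fit(f,W,x0,c,r):
    P=W.reshape(-1,3);P=P[~np.isnan(P[:,0])]
    P=P[(np.hypot(P[:,0]-c[0],P[:,1]-c[1])<r)&(P[:,2]>-.02)&(P[:,2]<.2)]
    g=lambda v:np.minimum(np.abs(P[:,2]-v[-1]),np.abs(f(P-[0,0,v[-1]],v)))
    best=None
    for x in x0:
        s=least_squares(g,list(x)+[0],loss="soft_l1",f_scale=.003,x_scale=[.01,.01,.2]*(len(x)//3)+[.01],diff_step=1e-4)
        if best is None or s.cost<best.cost:best=s
    return np.round(best.x,4),len(P),np.round(np.median(np.abs(g(best.x))),4)
sj=lambda P,v:np.minimum(stand(loc(P,*v[:3])),jug(loc(P,v[3],v[4],v[5],.025)))
bd=lambda P,v:board(loc(P,*v[:3]))
jt=lambda P,v:jug(loc(P,*v[:3]))
pj=lambda P,v:cyl(loc(P,*v[:3]),.024,0,.045)
E
python3 - <<'E'
from fit import *
T=np.load("topW.npy");S=np.load("sideW.npy");B=np.concatenate([T.reshape(-1,3),S.reshape(-1,3)])
for n,W in(("top",T),("side",S),("both",B)):
    print(n,fit(sj,W,[(.563,-.303,a,.563,-.303,a) for a in(-.4,0,.4)],(.56,-.303),.085))
    print(n,fit(bd,W,[(.59,.29,a) for a in np.arange(0,6.2,.7)],(.605,.292),.085))
    print(n,fit(pj,W,[(.735,-.262,0)],(.735,-.262),.05))
print(get_obs())
E
```

```text
top (array([ 0.5613, -0.2992, -0.2801,  0.5604, -0.2985, -0.3049,  0.0014]), 1428, np.float64(0.0019))
top (array([0.5863, 0.2836, 0.5719, 0.0007]), 1453, np.float64(0.0021))
top (array([ 7.4140000e-01, -2.6080000e-01,  2.9495365e+03,  8.0000000e-04]), 460, np.float64(0.0024))
side (array([ 0.5609, -0.3032, -0.2837,  0.5597, -0.3025, -0.108 ,  0.    ]), 2504, np.float64(0.0009))
side (array([ 0.5892,  0.2811,  0.5599, -0.0007]), 764, np.float64(0.0011))
side (array([ 7.44700e-01, -2.63500e-01, -3.51146e+01, -7.00000e-04]), 512, np.float64(0.001))
both (array([ 5.606e-01, -3.028e-01, -2.849e-01,  5.595e-01, -3.009e-01,
       -2.571e-01,  5.000e-04]), 3932, np.float64(0.0012))
both (array([5.8870e-01, 2.8110e-01, 6.8503e+00, 2.0000e-04]), 2217, np.float64(0.0018))
both (array([ 7.43400e-01, -2.62300e-01, -4.68168e+01, -1.00000e-04]), 972, np.float64(0.0016))
{'time_s': 1.1, 'q': array([ 9.92702095e-01,  1.80783815e-01,  1.60701774e+00,  1.07809352e-05,
        1.35380762e+00, -2.06297481e-01]), 'dq': array([-0.00078157,  0.00013803, -0.00027994,  0.00139576, -0.0004247 ,
        0.00021989]), 'joint_efforts': array([ 6.27887985e-04, -4.44870758e+01, -3.51676083e+01, -1.71882766e-04,
        1.07609503e-03, -1.15977193e-05]), 'eef_pos': array([0.20887353, 0.53572593, 0.23128898]), 'eef_rot': array([-8.02296592e-06,  1.84830645e-01,  9.82770386e-01, -5.62438975e-06]), 'wrist_force': array([ 0.56676943,  0.1307557 , -0.02157517]), 'torque': array([-0.01830879,  0.01012977, -0.01615905]), 'grasp_force': 0.0, 'opening': 0.9987377146340541}
```

```bash
cat > mv.py <<'E'
from h import *
def mv(x,y,z,ang=None,o=None):
    """shift/turn in plan units to reach TCP x,y,z with closing line at world angle ang"""
    o=o or get_obs();w,a,b,c=o["eef_rot"];M=R.from_quat([a,b,c,w]).as_matrix()
    s=M.T@(np.array([x,y,z])-o["eef_pos"])/.4
    cur=np.arctan2(M[1,1],M[0,1]);t=0
    if ang is not None: t=-((ang-cur+np.pi/2)%np.pi-np.pi/2)  # tool z is down
    print("shift",np.round(s,4),"turn",round(t/np.pi,4),"cur ang",round(cur,3),"q6",round(o["q"][5],3),"dist",round(.4*np.linalg.norm(s),3))
E
python3 - <<'E'
from mv import *
from fit import *
mv(.743,-.262,.12,1.288)
mv(.743,-.262,.23,1.288)
for n in("top","side"):
    W=np.load(n+"W.npy").reshape(-1,3);I=np.load(n+"I.npy").reshape(-1,3).astype(int)
    D=W-[.560,-.301,0];r=np.hypot(D[:,0],D[:,1])
    sat=I.max(1)-I.min(1)
    m=(r>.034)&(r<.075)&(D[:,0]<-.02)&(W[:,2]>.035)&(W[:,2]<.115)&(sat<40)
    print(n,m.sum(),np.round(np.median(W[m],0),4));
    for lo,hi in((.035,.06),(.06,.09),(.09,.115)):
        k=m&(W[:,2]>lo)&(W[:,2]<hi);print(lo,k.sum(),np.round(W[k].mean(0),4) if k.any() else "",np.round(np.percentile(W[k],[5,95],axis=0),3) if k.any() else "", np.round(np.arctan2(-D[k,1].mean(),-D[k,0].mean()),3) if k.any() else "")
E
```

```text
shift [-1.9686 -1.3729  0.2782] turn -0.0283 cur ang 1.199 q6 -0.206 dist 0.966
shift [-1.9686 -1.3729  0.0032] turn -0.0283 cur ang 1.199 q6 -0.206 dist 0.96
top 54 [ 0.5158 -0.2852  0.0957]
0.035 9 [ 0.5185 -0.3038  0.0487] [[ 0.5   -0.332  0.038]
 [ 0.529 -0.28   0.056]] 0.067
0.06 13 [ 0.5117 -0.2998  0.0746] [[ 0.499 -0.332  0.062]
 [ 0.53  -0.277  0.088]] -0.025
0.09 32 [ 0.5161 -0.2926  0.0991] [[ 0.502 -0.332  0.093]
 [ 0.53  -0.279  0.107]] -0.19
side 166 [ 0.5076 -0.2927  0.072 ]
0.035 66 [ 0.5111 -0.2944  0.0468] [[ 0.498 -0.3    0.038]
 [ 0.525 -0.286  0.058]] -0.134
0.06 53 [ 0.5059 -0.2947  0.0777] [[ 0.499 -0.332  0.064]
 [ 0.525 -0.284  0.09 ]] -0.116
0.09 47 [ 0.512  -0.292   0.0957] [[ 0.5   -0.298  0.091]
 [ 0.525 -0.283  0.099]] -0.185
```

Request:
{"op": "play_rows", "data": {
  "plan": [
    [70,[-0.98,-0.68,-0.1],-0.028],
    [70,[-0.98,-0.68,-0.1],-0.028],
    [70,[-0.98,-0.68,-0.1],-0.028],
    [70,[-0.98,-0.68,-0.1],-0.028],
    [70,[-0.98,-0.68,-0.1],-0.028],
    [70,[-0.98,-0.68,-0.1],-0.028],
    [70,[-0.98,-0.68,-0.1],-0.028],
    [70,[-0.98,-0.68,-0.1],-0.028],
    [70,[-0.98,-0.68,-0.1],-0.028],
    [70,[-0.98,-0.68,-0.1],-0.028]
  ]
}}

```text
time_s: 2.1
eef_pos: [0.477, 0.1368, 0.2719]
eef_rot: [0.001, 0.143, 0.99, -0.0]
wrist_force: [0.6, 0.4, 0.1]
opening: 0.821
grasp_force: 0.0
```

```bash
python3 -c "
from mv import *
mv(.743,-.262,.23,1.288);mv(.743,-.262,.08,1.288);mv(.743,-.262,.014,1.288)"
```

```text
shift [-0.9193 -0.7685  0.1065] turn -0.0012 cur ang 1.284 q6 -1.244 dist 0.481
shift [-0.9187 -0.7685  0.4815] turn -0.0012 cur ang 1.284 q6 -1.244 dist 0.516
shift [-0.9184 -0.7684  0.6465] turn -0.0012 cur ang 1.284 q6 -1.244 dist 0.544
```

Request:
{"op": "play_rows", "data": {
  "plan": [
    [70,[-0.919,-0.768,0.1],0],
    [70,[-0.919,-0.768,0.1],0],
    [70,[-0.919,-0.768,0.1],0],
    [70,[-0.919,-0.768,0.1],0],
    [70,[-0.919,-0.768,0.1],0],
    [70,[-0.919,-0.768,0.1],0],
    [70,[-0.919,-0.768,0.1],0],
    [70,[-0.919,-0.768,0.1],0],
    [70,[-0.919,-0.768,0.1],0],
    [70,[-0.919,-0.768,0.1],0]
  ]
}}

```text
time_s: 3.1
eef_pos: [0.7428, -0.2615, 0.2299]
eef_rot: [-0.0, 0.142, 0.99, -0.0]
wrist_force: [1.2, 0.4, -0.5]
opening: 0.821
grasp_force: 0.0
```

```bash
python3 -c "
from mv import *
mv(.743,-.262,.23,1.288);mv(.743,-.262,.014,1.288)"
```

```text
shift [-0.0008 -0.0011 -0.0002] turn -0.001 cur ang 1.285 q6 -1.773 dist 0.001
shift [-0.0011 -0.0008  0.5398] turn -0.001 cur ang 1.285 q6 -1.773 dist 0.216
```

Request:
{"op": "play_rows", "data": {
  "plan": [
    [70,[0,0,0.12],0],
    [70,[0,0,0.24],0],
    [70,[0,0,0.36],0],
    [70,[0,0,0.44],0],
    [70,[0,0,0.5],0],
    [70,[0,0,0.54],0],
    [70,[0,0,0.54],0],
    [60,[0,0,0.54],0],
    [52,[0,0,0.54],0],
    [52,[0,0,0.54],0]
  ]
}}

```text
time_s: 4.1
eef_pos: [0.7435, -0.2589, 0.0179]
eef_rot: [0.002, 0.141, 0.99, -0.001]
wrist_force: [0.9, -1.6, 0.6]
opening: 0.608
grasp_force: 0.7
```

Request:
{"op": "play_rows", "data": {
  "plan": [
    [49,[0,0,0],0],
    [49,[0,0,0],0],
    [48,[0,0,0],0],
    [48,[0,0,0],0]
  ]
}}

```text
time_s: 4.5
eef_pos: [0.7423, -0.2581, 0.0156]
eef_rot: [0.0, 0.141, 0.99, -0.0]
wrist_force: [-0.4, -1.3, 1.2]
opening: 0.56
grasp_force: 0.8
```

Request:
{"op": "play_rows", "data": {
  "plan": [
    [47,[0,0,0],0],
    [47,[0,0,0],0],
    [47,[0,0,0],0]
  ]
}}

```text
time_s: 4.8
eef_pos: [0.7422, -0.2582, 0.0154]
eef_rot: [0.0, 0.141, 0.99, -0.0]
wrist_force: [-0.9, -2.2, 2.4]
opening: 0.546
grasp_force: 1.3
```

Request:
{"op": "play_rows", "data": {
  "plan": [
    [46,[0,0,0],0],
    [46,[0,0,0],0],
    [46,[0,0,0],0]
  ]
}}

```text
time_s: 5.1
eef_pos: [0.7422, -0.2582, 0.0155]
eef_rot: [0.0, 0.141, 0.99, -0.0]
wrist_force: [-0.9, -2.9, 3.1]
opening: 0.541
grasp_force: 1.8
```

Request:
{"op": "play_rows", "data": {
  "plan": [
    [44,[0,0,0],0],
    [44,[0,0,0],0],
    [44,[0,0,0],0]
  ]
}}

```text
time_s: 5.4
eef_pos: [0.7423, -0.2582, 0.0155]
eef_rot: [0.0, 0.141, 0.99, -0.0]
wrist_force: [-2.1, -3.4, 3.5]
opening: 0.519
grasp_force: 2.2
```

Request:
{"op": "play_rows", "data": {
  "plan": [
    [43,[0,0,0],0],
    [43,[0,0,0],0],
    [43,[0,0,0],0]
  ]
}}

```text
time_s: 5.7
eef_pos: [0.7423, -0.2582, 0.0156]
eef_rot: [0.0, 0.141, 0.99, -0.0]
wrist_force: [-0.7, -4.1, 4.8]
opening: 0.505
grasp_force: 6.7
```

Request:
{"op": "play_rows", "data": {
  "plan": [
    [41,[0,0,0],0],
    [41,[0,0,0],0],
    [41,[0,0,0],0]
  ]
}}

```text
time_s: 6.0
eef_pos: [0.7424, -0.2582, 0.0159]
eef_rot: [0.0, 0.141, 0.99, -0.0]
wrist_force: [-2.5, -3.6, 5.9]
opening: 0.489
grasp_force: 49.4
```

Request:
{"op": "play_rows", "data": {
  "plan": [
    [36,[0,0,0],0],
    [36,[0,0,0],0],
    [36,[0,0,0],0]
  ]
}}

```text
time_s: 6.3
eef_pos: [0.7424, -0.2582, 0.0159]
eef_rot: [0.0, 0.141, 0.99, -0.0]
wrist_force: [-2.1, -3.6, 6.8]
opening: 0.489
grasp_force: 59.5
```

```bash
python3 - <<'E'
from fit import *
p=camera("side");save(p,"pics/s2.png")
a=cv2.imread("pics/s2.png")[160:280,270:430];cv2.imwrite("pics/s2c.png",cv2.resize(a,(640,480),interpolation=cv2.INTER_CUBIC))
o=get_obs();print(o["eef_pos"],o["opening"],o["grasp_force"])
E
```

```text
[ 0.74237551 -0.25822208  0.01593866] 0.49001698269249205 59.485350659815595
```

View pics/s2c.png

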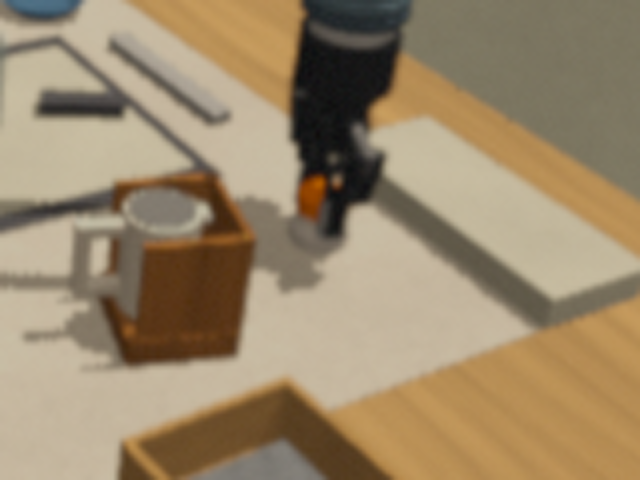

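The gripper follows the commanded opening and its force caps at about 60 N, so small opening steps can keep the grip light. Next I release and go back up.

Request:
{"op": "play_rows", "data": {
  "plan": [
    [55,[0,0,0],0],
    [70,[0,0,0],0],
    [70,[0,0,0],0],
    [70,[0,0,0],0]
  ]
}}

```text
time_s: 6.75
eef_pos: [0.7419, -0.2572, 0.0145]
eef_rot: [-0.001, 0.141, 0.99, 0.0]
wrist_force: [-0.5, 0.4, -0.6]
opening: 0.82
grasp_force: 0.0
```

Request:
{"op": "play_rows", "data": {
  "plan": [
    [70,[0,0,-0.12],0],
    [70,[0,0,-0.24],0],
    [70,[0,0,-0.36],0],
    [70,[0,0,-0.44],0],
    [40,[0,0,-0.46],0],
    [40,[0,0,-0.46],0]
  ]
}}

```text
time_s: 7.35
eef_pos: [0.743, -0.2581, 0.2014]
eef_rot: [0.002, 0.141, 0.99, -0.0]
wrist_force: [0.9, -0.2, 0.0]
opening: 0.488
grasp_force: 0.0
```

```bash
python3 - <<'E'
from fit import *
from mv import mv
p=camera("top");q=camera("side");W=np.concatenate([cloud(p).reshape(-1,3),cloud(q).reshape(-1,3)])
for n,X in(("t",cloud(p)),("s",cloud(q)),("b",W)):print(n,fit(pj,X,[(.743,-.262,0)],(.743,-.262),.05))
mv(.505,-.287,.18,-.27+np.pi/2)
mv(.505,-.287,.051,-.27+np.pi/2)
E
```

```text
t (array([ 7.434e-01, -3.197e-01, -3.218e-01, -1.000e-04]), 100, np.float64(0.0033))
s (array([ 0.7457, -0.258 ,  0.0009, -0.0008]), 524, np.float64(0.0009))
b (array([ 7.4570e-01, -2.5800e-01, -3.1513e+01, -7.0000e-04]), 624, np.float64(0.0011))
shift [ 0.546  -0.2366  0.0434] turn -0.0044 cur ang 1.287 q6 -1.772 dist 0.239
shift [ 0.5449 -0.2368  0.3659] turn -0.0044 cur ang 1.287 q6 -1.772 dist 0.279
```

Request:
{"op": "play_rows", "data": {
  "plan": [
    [40,[0.546,-0.237,0.04],-0.004],
    [40,[0.546,-0.237,0.04],-0.004],
    [40,[0.546,-0.237,0.04],-0.004],
    [40,[0.546,-0.237,0.04],-0.004],
    [40,[0.546,-0.237,0.04],-0.004],
    [40,[0.546,-0.237,0.04],-0.004],
    [40,[0.546,-0.237,0.04],-0.004],
    [40,[0.546,-0.237,0.04],-0.004]
  ]
}}

```text
time_s: 8.25
eef_pos: [0.5064, -0.2876, 0.1824]
eef_rot: [-0.0, 0.135, 0.991, 0.0]
wrist_force: [0.3, -0.4, -0.6]
opening: 0.47
grasp_force: 0.0
```

```bash
python3 - <<'E'
from fit import *
from mv import mv
p=camera("side");save(p,"pics/s3.png")
a=cv2.imread("pics/s3.png")[150:280,240:400];cv2.imwrite("pics/s3c.png",cv2.resize(a,(640,520),interpolation=cv2.INTER_CUBIC))
mv(.505,-.287,.051,-.27+np.pi/2);mv(.505,-.287,.051,-.27+np.pi/2)
E
```

```text
shift [0.0044 0.     0.329 ] turn -0.0002 cur ang 1.3 q6 -2.02 dist 0.132
shift [0.0044 0.     0.329 ] turn -0.0002 cur ang 1.3 q6 -2.02 dist 0.132
```

View pics/s3c.png

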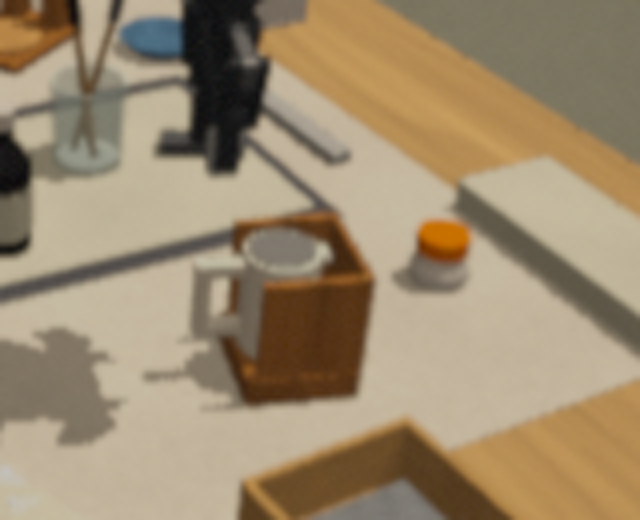

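Request:
{"op": "play_rows", "data": {
  "plan": [
    [40,[0.003,0,0.08],0],
    [40,[0.003,0,0.16],0],
    [40,[0.003,0,0.24],0],
    [40,[0.003,0,0.3],0],
    [40,[0.003,0,0.328],0],
    [40,[0.003,0,0.328],0],
    [40,[0.003,0,0.328],0]
  ]
}}

```text
time_s: 9.0
eef_pos: [0.5058, -0.2878, 0.0528]
eef_rot: [0.0, 0.135, 0.991, -0.0]
wrist_force: [0.7, -0.6, 0.8]
opening: 0.465
grasp_force: 0.0
```

Request:
{"op": "play_rows", "data": {
  "plan": [
    [30,[0,0,0],0],
    [25,[0,0,0],0],
    [21,[0,0,0],0],
    [18,[0,0,0],0],
    [16,[0,0,0],0],
    [16,[0,0,0],0]
  ]
}}

```text
time_s: 9.6
eef_pos: [0.5048, -0.2875, 0.0522]
eef_rot: [0.0, 0.135, 0.991, -0.0]
wrist_force: [0.5, -0.4, 0.1]
opening: 0.188
grasp_force: 0.0
```

```bash
python3 - <<'E'
from fit import *
p=camera("side");save(p,"pics/s4.png")
a=cv2.imread("pics/s4.png")[180:280,240:360];cv2.imwrite("pics/s4c.png",cv2.resize(a,(720,600),interpolation=cv2.INTER_CUBIC))
o=get_obs();print(o["eef_pos"],o["opening"]*85.4,o["grasp_force"],o["wrist_force"])
E
```

```text
[ 0.5047709  -0.28750496  0.05216156] 15.90626675258258 0.0 [-0.80401035  0.69211443  0.11899831]
```

View pics/s4c.png

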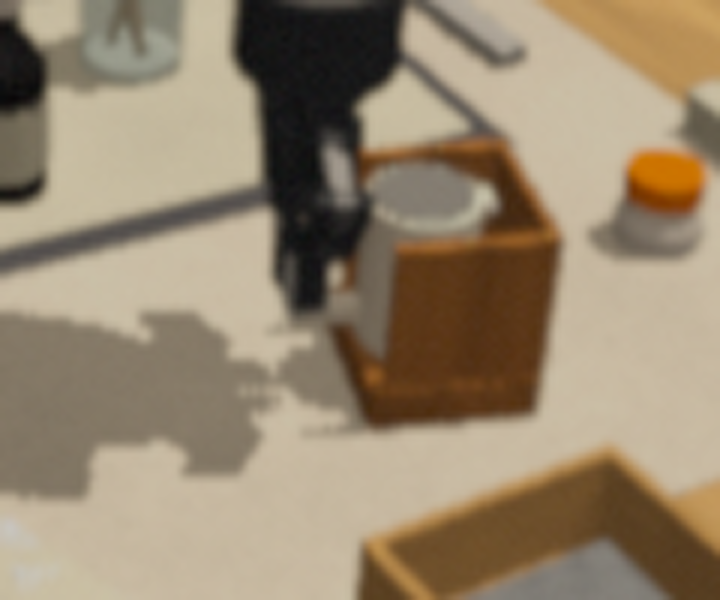

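The fingers straddle the handle bar, at crop pixel (315,250). I close slowly from here.

Request:
{"op": "play_rows", "data": {
  "plan": [
    [14.5,[0,0,0],0],
    [13.5,[0,0,0],0],
    [12.8,[0,0,0],0],
    [12.8,[0,0,0],0]
  ]
}}

```text
time_s: 10.05
eef_pos: [0.5047, -0.2874, 0.052]
eef_rot: [-0.0, 0.135, 0.991, 0.0]
wrist_force: [-0.3, 0.6, -0.3]
opening: 0.149
grasp_force: 0.3
```

Request:
{"op": "play_rows", "data": {
  "plan": [
    [12.4,[0,0,0],0],
    [12.4,[0,0,0],0]
  ]
}}

```text
time_s: 10.25
eef_pos: [0.5048, -0.2874, 0.052]
eef_rot: [-0.0, 0.135, 0.991, 0.0]
wrist_force: [0.4, 0.5, 0.1]
opening: 0.144
grasp_force: 0.2
```

Request:
{"op": "play_rows", "data": {
  "plan": [
    [12.1,[0,0,0],0],
    [12.1,[0,0,0],0]
  ]
}}

```text
time_s: 10.45
eef_pos: [0.5047, -0.2875, 0.052]
eef_rot: [-0.0, 0.135, 0.991, 0.0]
wrist_force: [-0.4, -0.3, -0.1]
opening: 0.138
grasp_force: 1.5
```

Request:
{"op": "play_rows", "data": {
  "plan": [
    [11.8,[0,0,0],0],
    [11.8,[0,0,0],0]
  ]
}}

```text
time_s: 10.65
eef_pos: [0.5048, -0.2874, 0.052]
eef_rot: [-0.0, 0.135, 0.991, 0.0]
wrist_force: [-0.6, 0.9, -0.4]
opening: 0.14
grasp_force: 7.4
```

Request:
{"op": "play_rows", "data": {
  "plan": [
    [11.6,[0,0,0],0],
    [11.6,[0,0,0],0]
  ]
}}

```text
time_s: 10.85
eef_pos: [0.5048, -0.2874, 0.0521]
eef_rot: [0.0, 0.135, 0.991, 0.0]
wrist_force: [0.3, 0.9, -0.1]
opening: 0.139
grasp_force: 12.2
```

Request:
{"op": "play_rows", "data": {
  "plan": [
    [11.3,[0,0,0],0],
    [11.3,[0,0,0],0],
    [11.3,[0,0,0],0]
  ]
}}

```text
time_s: 11.15
eef_pos: [0.5048, -0.2874, 0.0521]
eef_rot: [0.0, 0.135, 0.991, 0.0]
wrist_force: [0.6, 1.5, -0.2]
opening: 0.136
grasp_force: 20.0
```

Request:
{"op": "play_rows", "data": {
  "plan": [
    [11.1,[0,0,0],0],
    [11.1,[0,0,0],0],
    [11.1,[0,0,0],0]
  ]
}}

```text
time_s: 11.45
eef_pos: [0.5048, -0.2875, 0.0521]
eef_rot: [0.0, 0.135, 0.991, -0.0]
wrist_force: [0.8, 1.2, 0.0]
opening: 0.132
grasp_force: 25.6
```

Request:
{"op": "play_rows", "data": {
  "plan": [
    [11,[0,0,0],0],
    [11,[0,0,0],0],
    [11,[0,0,-0.01],0],
    [11,[0,0,-0.02],0],
    [11,[0,0,-0.03],0],
    [11,[0,0,-0.04],0],
    [11,[0,0,-0.05],0],
    [11,[0,0,-0.05],0]
  ]
}}

```text
time_s: 12.25
eef_pos: [0.5052, -0.2879, 0.073]
eef_rot: [0.001, 0.135, 0.991, -0.0]
wrist_force: [0.2, 0.1, -2.1]
opening: 0.133
grasp_force: 28.3
```

```bash
python3 - <<'E'
from fit import *
p=camera("side");save(p,"pics/s5.png")
a=cv2.imread("pics/s5.png")[180:280,240:360];cv2.imwrite("pics/s5c.png",cv2.resize(a,(720,600),interpolation=cv2.INTER_CUBIC))
W=np.concatenate([cloud(p).reshape(-1,3),cloud(camera("top")).reshape(-1,3)])
k=(np.hypot(W[:,0]-.560,W[:,1]+.301)<.022)&(W[:,2]>.1)&(W[:,2]<.145)
A=np.c_[W[k,:2]-[.56,-.301],np.ones(k.sum())];print(k.sum(),np.linalg.lstsq(A,W[k,2],rcond=None)[0])
o=get_obs();print(o["eef_pos"],o["grasp_force"],o["wrist_force"],o["torque"])
E
```

```text
104 [ 0.00756221 -0.00107385  0.1260875 ]
[ 0.50484406 -0.28754107  0.07227418] 28.254524236544967 [ 0.36595868  0.71960157 -1.73930597] [0.02506037 0.12064105 0.00947392]
```

View pics/s5c.png

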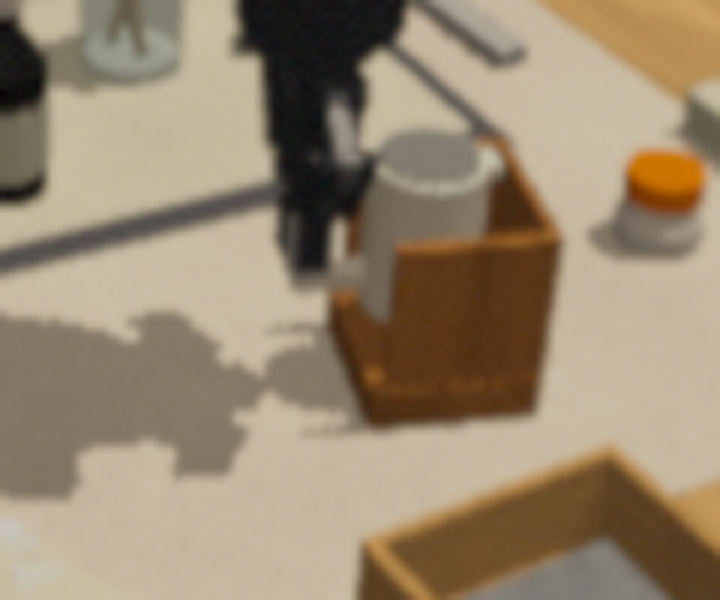

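Request:
{"op": "play_rows", "data": {
  "plan": [
    [11,[0,0,-0.03],0],
    [11,[0,0,-0.06],0],
    [11,[0,0,-0.09],0],
    [11,[0,0,-0.12],0],
    [11,[0,0,-0.15],0],
    [11,[0,0,-0.18],0],
    [11,[0,0,-0.2],0],
    [11,[0,0,-0.22],0],
    [11,[0,0,-0.23],0],
    [11,[0,0,-0.23],0]
  ]
}}

```text
time_s: 13.35
eef_pos: [0.505, -0.2877, 0.1647]
eef_rot: [0.0, 0.135, 0.991, -0.0]
wrist_force: [-0.6, -1.5, -2.0]
opening: 0.135
grasp_force: 28.3
```

```bash
python3 -c "
from mv import *
mv(.365,-.237,.163);mv(.365,-.237,.05);o=get_obs();print(o['eef_pos'],o['grasp_force'])"
```

```text
shift [0.3712 0.0283 0.0038] turn 0.0 cur ang 1.3 q6 -2.021 dist 0.149
shift [0.3714 0.0284 0.2863] turn 0.0 cur ang 1.3 q6 -2.021 dist 0.188
[ 0.50500718 -0.28766818  0.16465903] 28.293529143556952
```

Request:
{"op": "play_rows", "data": {
  "plan": [
    [11,[0.03,0.0025,0],0],
    [11,[0.08,0.006,0],0],
    [11,[0.14,0.011,0],0],
    [11,[0.2,0.015,0],0],
    [11,[0.26,0.02,0],0],
    [11,[0.31,0.024,0],0],
    [11,[0.345,0.027,0],0],
    [11,[0.365,0.028,0],0],
    [11,[0.37,0.028,0],0],
    [11,[0.37,0.028,0],0]
  ]
}}

```text
time_s: 14.35
eef_pos: [0.3654, -0.2372, 0.1641]
eef_rot: [0.0, 0.135, 0.991, -0.0]
wrist_force: [-0.2, 0.1, -1.2]
opening: 0.136
grasp_force: 28.3
```

Request:
{"op": "play_rows", "data": {
  "plan": [
    [11,[0,0,0.03],0],
    [11,[0,0,0.08],0],
    [11,[0,0,0.13],0],
    [11,[0,0,0.18],0],
    [11,[0,0,0.23],0],
    [11,[0,0,0.27],0],
    [11,[0,0,0.3],0],
    [11,[0,0,0.315],0],
    [11,[0,0,0.32],0],
    [11,[0,0,0.32],0]
  ]
}}

```text
time_s: 15.35
eef_pos: [0.3654, -0.2372, 0.0361]
eef_rot: [0.0, 0.135, 0.991, -0.0]
wrist_force: [-0.5, -0.1, -1.2]
opening: 0.134
grasp_force: 28.3
```

```bash
python3 - <<'E'
from fit import *
p=camera("side");q=camera("top")
W=np.concatenate([cloud(p).reshape(-1,3),cloud(q).reshape(-1,3)])
o=get_obs();e=o["eef_pos"];print(e,o["grasp_force"],o["wrist_force"],o["torque"])
c=e[:2]+.056*np.array([np.cos(-.27),np.sin(-.27)])
k=(np.hypot(W[:,0]-c[0],W[:,1]-c[1])<.022)&(W[:,2]>.07)&(W[:,2]<.115)
A=np.c_[W[k,:2]-c,np.ones(k.sum())];print(k.sum(),np.linalg.lstsq(A,W[k,2],rcond=None)[0])
print(fit(lambda P,v:jug(loc(P,*v[:3],.009)),W[np.hypot(W[:,0]-e[0],W[:,1]-e[1])>.03],[(c[0],c[1],a) for a in(-.4,-.1)],c,.05))
E
```

```text
[ 0.36567205 -0.23750764  0.03669067] 28.27007381245494 [-0.05347674  0.43791873 -2.6948266 ] [0.04480619 0.10440577 0.0182431 ]
113 [-0.01116882 -0.01034958  0.08934784]
(array([ 4.197e-01, -2.520e-01, -2.895e-01,  4.000e-04]), 947, np.float64(0.0009))
```

Request:
{"op": "play_rows", "data": {
  "plan": [
    [11,[0,0,0.005],0],
    [11,[0,0,0.01],0],
    [11,[0,0,0.014],0],
    [11,[0,0,0.016],0],
    [11,[0,0,0.018],0],
    [11,[0,0,0.02],0],
    [11,[0,0,0.021],0],
    [11,[0,0,0.021],0]
  ]
}}

```text
time_s: 16.25
eef_pos: [0.3652, -0.237, 0.0276]
eef_rot: [-0.0, 0.135, 0.991, 0.0]
wrist_force: [-0.2, 0.1, -1.4]
opening: 0.139
grasp_force: 28.3
```

Request:
{"op": "play_rows", "data": {
  "plan": [
    [11,[0,0,0.001],0],
    [11,[0,0,0.002],0],
    [11,[0,0,0.002],0]
  ]
}}

```text
time_s: 16.55
eef_pos: [0.3652, -0.237, 0.027]
eef_rot: [-0.0, 0.135, 0.991, -0.0]
wrist_force: [-1.0, 1.2, 1.6]
opening: 0.135
grasp_force: 28.7
```

Request:
{"op": "play_rows", "data": {
  "plan": [
    [11.5,[0,0,0],0],
    [12,[0,0,0],0],
    [13,[0,0,0],0],
    [16,[0,0,0],0],
    [22,[0,0,0],0],
    [32,[0,0,0],0],
    [40,[0,0,0],0],
    [40,[0,0,0],0],
    [40,[0,0,0],0],
    [40,[0,0,0],0]
  ]
}}

```text
time_s: 17.55
eef_pos: [0.3652, -0.237, 0.0269]
eef_rot: [-0.0, 0.135, 0.991, 0.0]
wrist_force: [0.5, 1.0, 0.4]
opening: 0.468
grasp_force: 0.0
```

Request:
{"op": "play_rows", "data": {
  "plan": [
    [40,[0,0,-0.05],0],
    [40,[0,0,-0.13],0],
    [40,[0,0,-0.23],0],
    [40,[0,0,-0.33],0],
    [60,[0,0,-0.4],0],
    [80,[0,0,-0.4],0],
    [80,[0,0,-0.4],0],
    [80,[0,0,-0.4],0]
  ]
}}

```text
time_s: 18.35
eef_pos: [0.3646, -0.2363, 0.1856]
eef_rot: [-0.001, 0.135, 0.991, 0.001]
wrist_force: [-0.2, 1.4, 0.4]
opening: 0.94
grasp_force: 0.0
```

```bash
python3 - <<'E'
from fit import *
from mv import mv
p=camera("side");q=camera("top");c=(.42,-.252)
for W in(cloud(p).reshape(-1,3),cloud(q).reshape(-1,3),np.concatenate([cloud(p).reshape(-1,3),cloud(q).reshape(-1,3)])):
    W=W[W[:,2]<.1]
    f=fit(jt,W,[(.42,-.252,a) for a in(-.4,-.1)],c,.08);print(f)
    v=f[0];mv(v[0],v[1],.15,v[2]+np.pi/2)
save(p,"pics/s6.png")
a=cv2.imread("pics/s6.png")[150:300,180:340];cv2.imwrite("pics/s6c.png",cv2.resize(a,(640,600),interpolation=cv2.INTER_CUBIC))
E
```

```text
(array([ 4.197e-01, -2.519e-01, -2.565e-01, -2.000e-04]), 1809, np.float64(0.0007))
shift [-0.1436 -0.0009  0.0881] turn -0.0047 cur ang 1.299 q6 -2.149 dist 0.067
(array([ 0.404 , -0.23  ,  0.008 ,  0.0012]), 252, np.float64(0.0023))
shift [-0.0912  0.0414  0.0883] turn -0.0889 cur ang 1.299 q6 -2.149 dist 0.053
(array([ 0.4197, -0.2519, -0.259 , -0.    ]), 2061, np.float64(0.0008))
shift [-0.1436 -0.0009  0.0881] turn -0.0039 cur ang 1.299 q6 -2.149 dist 0.067
```

View pics/s6c.png

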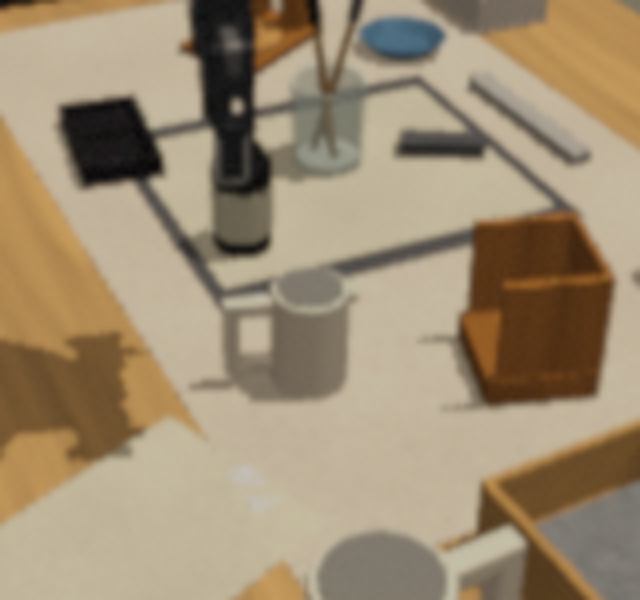

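The jug stands upright and alone at about (310,330) in the crop, axis (0.420, -0.252). Next comes the body grasp from above.

Request:
{"op": "play_rows", "data": {
  "plan": [
    [85,[-0.07,-0.001,0],-0.004],
    [85,[-0.1436,-0.001,0],-0.004],
    [85,[-0.1436,-0.001,0],-0.004],
    [85,[-0.1436,-0.001,0.08],-0.004],
    [85,[-0.1436,-0.001,0.18],-0.004],
    [85,[-0.1436,-0.001,0.27],-0.004],
    [85,[-0.1436,-0.001,0.33],-0.004],
    [85,[-0.1436,-0.001,0.365],-0.004],
    [85,[-0.1436,-0.001,0.378],-0.004],
    [85,[-0.1436,-0.001,0.378],-0.004]
  ]
}}

```text
time_s: 19.45
eef_pos: [0.4194, -0.252, 0.0346]
eef_rot: [-0.001, 0.129, 0.992, 0.001]
wrist_force: [-0.5, 0.0, 0.3]
opening: 0.996
grasp_force: 0.0
```

Request:
{"op": "play_rows", "data": {
  "plan": [
    [80,[0,0,0],0],
    [75,[0,0,0],0],
    [70,[0,0,0],0],
    [66,[0,0,0],0],
    [63,[0,0,0],0],
    [61,[0,0,0],0],
    [60,[0,0,0],0],
    [60,[0,0,0],0]
  ]
}}

```text
time_s: 20.25
eef_pos: [0.4204, -0.2528, 0.0357]
eef_rot: [-0.0, 0.129, 0.992, 0.0]
wrist_force: [0.5, -0.1, 1.1]
opening: 0.7
grasp_force: 0.0
```

Request:
{"op": "play_rows", "data": {
  "plan": [
    [59,[0,0,0],0],
    [58,[0,0,0],0],
    [57,[0,0,0],0],
    [57,[0,0,0],0]
  ]
}}

```text
time_s: 20.65
eef_pos: [0.4205, -0.2526, 0.0357]
eef_rot: [-0.0, 0.129, 0.992, 0.0]
wrist_force: [0.4, 1.3, 0.3]
opening: 0.669
grasp_force: 0.8
```

Request:
{"op": "play_rows", "data": {
  "plan": [
    [56.5,[0,0,0],0],
    [56.5,[0,0,0],0]
  ]
}}

```text
time_s: 20.85
eef_pos: [0.4205, -0.2525, 0.0358]
eef_rot: [0.0, 0.129, 0.992, 0.0]
wrist_force: [0.9, 3.1, 2.1]
opening: 0.662
grasp_force: 1.5
```

Request:
{"op": "play_rows", "data": {
  "plan": [
    [56.1,[0,0,0],0],
    [56.1,[0,0,0],0]
  ]
}}

```text
time_s: 21.05
eef_pos: [0.4205, -0.2526, 0.0357]
eef_rot: [0.0, 0.129, 0.992, 0.0]
wrist_force: [1.3, 3.5, 2.5]
opening: 0.654
grasp_force: 1.8
```

Request:
{"op": "play_rows", "data": {
  "plan": [
    [55.8,[0,0,0],0],
    [55.8,[0,0,0],0]
  ]
}}

```text
time_s: 21.25
eef_pos: [0.4205, -0.2527, 0.0357]
eef_rot: [0.0, 0.129, 0.992, 0.0]
wrist_force: [0.4, 2.6, 2.8]
opening: 0.653
grasp_force: 4.2
```

Request:
{"op": "play_rows", "data": {
  "plan": [
    [55.5,[0,0,0],0],
    [55.5,[0,0,0],0]
  ]
}}

```text
time_s: 21.45
eef_pos: [0.4205, -0.2527, 0.0358]
eef_rot: [0.0, 0.129, 0.992, 0.0]
wrist_force: [-0.0, 4.9, 5.0]
opening: 0.654
grasp_force: 11.8
```

Request:
{"op": "play_rows", "data": {
  "plan": [
    [55.2,[0,0,0],0],
    [55.2,[0,0,0],0]
  ]
}}

```text
time_s: 21.65
eef_pos: [0.4205, -0.2527, 0.0358]
eef_rot: [0.0, 0.129, 0.992, 0.0]
wrist_force: [1.2, 5.5, 5.4]
opening: 0.648
grasp_force: 20.0
```

Request:
{"op": "play_rows", "data": {
  "plan": [
    [55,[0,0,0],0],
    [55,[0,0,0],0],
    [55,[0,0,0],0]
  ]
}}

```text
time_s: 21.95
eef_pos: [0.4205, -0.2527, 0.0359]
eef_rot: [0.0, 0.129, 0.992, 0.0]
wrist_force: [1.2, 4.6, 5.8]
opening: 0.649
grasp_force: 25.7
```

Request:
{"op": "play_rows", "data": {
  "plan": [
    [55,[0,0,-0.01],0],
    [55,[0,0,-0.03],0],
    [55,[0,0,-0.06],0],
    [55,[0,0,-0.06],0]
  ]
}}

```text
time_s: 22.35
eef_pos: [0.4215, -0.2542, 0.0617]
eef_rot: [0.001, 0.129, 0.992, -0.001]
wrist_force: [0.8, 0.6, -1.4]
opening: 0.65
grasp_force: 26.2
```

Request:
{"op": "play_rows", "data": {
  "plan": [
    [55,[0,0,-0.04],0],
    [55,[0,0,-0.11],0],
    [55,[0,0,-0.19],0],
    [55,[0,0,-0.27],0],
    [55,[0,0,-0.35],0],
    [55,[0,0,-0.43],0],
    [55,[0,0,-0.49],0],
    [55,[0,0,-0.525],0],
    [55,[0,0,-0.535],0],
    [55,[0,0,-0.535],0]
  ]
}}

```text
time_s: 23.35
eef_pos: [0.4203, -0.2528, 0.2733]
eef_rot: [-0.0, 0.129, 0.992, -0.0]
wrist_force: [-0.5, 0.1, -1.8]
opening: 0.646
grasp_force: 26.3
```

```bash
python3 - <<'E'
from fit import *
from mv import mv
p=camera("side");q=camera("top")
o=get_obs();e=o["eef_pos"];print(e,o["grasp_force"],o["q"])
W=np.concatenate([cloud(p).reshape(-1,3)]);W=W-[0,0,e[2]-.0362]
b=(np.hypot(W[:,0]-e[0],W[:,1]-e[1])<.07)&(W[:,2]>-.02)&(W[:,2]<.036)
W=W[b|((np.hypot(W[:,0]-e[0],W[:,1]-e[1])<.075)&(W[:,2]<.078)&(W[:,2]>0)&((W[:,0]-e[0])*np.cos(-.26)+(W[:,1]-e[1])*np.sin(-.26)<-.03))]
def f(P,v):return jug(loc(P,*v[:3]))
g=lambda v:f(W-[0,0,v[3]],v)
s=least_squares(g,[e[0],e[1],-.26,0],loss="soft_l1",f_scale=.002,x_scale=[.01,.01,.2,.01]);print(len(W),np.round(s.x,4),np.median(abs(s.fun)))
mv(.588,.2815,.277,-1.004)
E
```

```text
[ 0.41983821 -0.25226805  0.2720745 ] 26.250305771827698 [-7.83919823e-01 -4.58598317e-02  1.76411669e+00 -4.02762556e-05
  1.42596928e+00 -2.09594659e+00]
492 [ 0.4194 -0.2527 -0.2573  0.001 ] 0.0006554477406942212
shift [-0.0649  1.3976 -0.0107] turn -0.2628 cur ang 1.312 q6 -2.096 dist 0.56
```

Request:
{"op": "play_rows", "data": {
  "plan": [
    [55,[-0.002,0.04,-0.01],0.02],
    [55,[-0.005,0.11,-0.01],0.055],
    [55,[-0.009,0.19,-0.01],0.095],
    [55,[-0.013,0.28,-0.01],0.14],
    [55,[-0.018,0.37,-0.01],0.185],
    [55,[-0.022,0.46,-0.01],0.23],
    [55,[-0.026,0.55,-0.01],0.275],
    [55,[-0.03,0.63,-0.01],0.315],
    [55,[-0.032,0.68,-0.01],0.34],
    [55,[-0.033,0.7,-0.01],0.35]
  ]
}}

```text
time_s: 24.45
eef_pos: [0.5043, 0.0167, 0.2758]
eef_rot: [-0.002, 0.628, 0.778, -0.0]
wrist_force: [-0.2, 0.3, -2.1]
opening: 0.655
grasp_force: 26.3
```

```bash
python3 -c "
from mv import *
mv(.588,.2815,.277,-1.004);o=get_obs();print(o['eef_pos'],o['grasp_force'])"
```

```text
shift [ 0.603   0.3439 -0.0028] turn 0.3871 cur ang 0.212 q6 -0.415 dist 0.278
[0.5043375  0.016731   0.27582131] 26.29862755537033
```

Request:
{"op": "play_rows", "data": {
  "plan": [
    [55,[0.03,0.017,0],0.02],
    [55,[0.09,0.051,0],0.06],
    [55,[0.16,0.091,0],0.105],
    [55,[0.24,0.137,0],0.15],
    [55,[0.32,0.183,0],0.2],
    [55,[0.4,0.228,0],0.245],
    [55,[0.48,0.274,0],0.29],
    [55,[0.54,0.308,0],0.335],
    [55,[0.59,0.336,0],0.37],
    [55,[0.603,0.344,0],0.387]
  ]
}}

```text
time_s: 25.45
eef_pos: [0.5878, 0.2816, 0.275]
eef_rot: [-0.0, 0.96, 0.279, -0.002]
wrist_force: [-0.6, -0.8, -1.2]
opening: 0.645
grasp_force: 26.3
```

```bash
cat > held.py <<'E'
from fit import *
from mv import mv
def held(yaw,rel=.0362):
    o=get_obs();e=o["eef_pos"];print(e,o["grasp_force"],o["wrist_force"])
    for n in("side","top"):
        P=cloud(camera(n)).reshape(-1,3)-[0,0,e[2]-rel];D=P[:,:2]-e[:2];r=np.hypot(*D.T)
        h=D@[np.cos(yaw),np.sin(yaw)];zz=P[:,2]
        W=P[(r<.075)&(zz>-.015)&(zz<.085)&((zz<.036)|(h<-.03))]
        s=least_squares(lambda v:jug(loc(W,*v)),[e[0],e[1],yaw,0],loss="soft_l1",f_scale=.002,x_scale=[.01,.01,.2,.01])
        print(n,len(W),np.round(s.x,4),np.median(abs(s.fun)))
E
python3 - <<'E'
from held import *
held(-2.574)
mv(.588,.2815,.1,-1.004)
for n in("top","side"):
    print(fit(bd,cloud(camera(n))[...,:],[(.588,.2815,.567)],(.605,.292),.085))
E
```

```text
[0.58777083 0.28159253 0.27496451] 26.269868910312653 [-0.63447731 -0.84025121 -1.23369015]
side 141 [ 5.8720e-01  2.8190e-01 -2.6016e+00  1.6000e-03] 0.0012619328080026616
top 32 [ 5.84100e-01  2.82400e-01 -2.25019e+01  7.00000e-04] 0.0005327602741018699
shift [ 0.0038 -0.0018  0.4378] turn 0.0006 cur ang -1.002 q6 1.265 dist 0.175
(array([0.5856, 0.2846, 0.5919, 0.0008]), 995, np.float64(0.0023))
(array([ 0.5892,  0.2815,  0.5585, -0.0006]), 762, np.float64(0.0011))
```

Request:
{"op": "play_rows", "data": {
  "plan": [
    [55,[0.002,-0.001,0.03],0],
    [55,[0.002,-0.001,0.08],0],
    [55,[0.002,-0.001,0.14],0],
    [55,[0.002,-0.001,0.2],0],
    [55,[0.002,-0.001,0.26],0],
    [55,[0.002,-0.001,0.3],0],
    [55,[0.002,-0.001,0.32],0],
    [55,[0.002,-0.001,0.325],0],
    [55,[0.002,-0.001,0.325],0]
  ]
}}

```text
time_s: 26.55
eef_pos: [0.5894, 0.2801, 0.1483]
eef_rot: [-0.0, 0.96, 0.28, 0.0]
wrist_force: [-0.4, -0.0, -1.6]
opening: 0.652
grasp_force: 26.3
```

```bash
python3 - <<'E'
from held import *
held(-2.574)
mv(.588,.2815,.055,-1.004)
p=camera("side");save(p,"pics/s7.png")
a=cv2.imread("pics/s7.png")[100:190,190:300];cv2.imwrite("pics/s7c.png",cv2.resize(a,(660,540),interpolation=cv2.INTER_CUBIC))
E
```

```text
[0.58936722 0.2800733  0.14827635] 26.270370483398438 [-0.42679861 -0.01858225 -1.55312324]
side 124 [ 0.589   0.2799 -2.9144 -0.0453] 0.0016670618146900369
top 23 [ 5.8580e-01  2.8470e-01 -1.2161e+00  3.0000e-04] 0.000677597926685515
shift [-0.0027 -0.005   0.2353] turn 0.0003 cur ang -1.003 q6 1.265 dist 0.094
```

View pics/s7c.png

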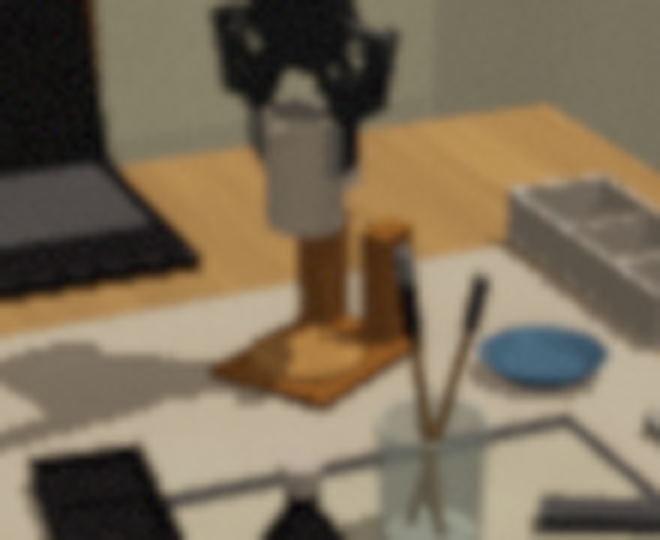

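Request:
{"op": "play_rows", "data": {
  "plan": [
    [55,[-0.003,-0.005,0.02],0],
    [55,[-0.003,-0.005,0.05],0],
    [55,[-0.003,-0.005,0.08],0],
    [55,[-0.003,-0.005,0.11],0],
    [55,[-0.003,-0.005,0.14],0],
    [55,[-0.003,-0.005,0.17],0],
    [55,[-0.003,-0.005,0.195],0],
    [55,[-0.003,-0.005,0.21],0],
    [55,[-0.003,-0.005,0.217],0],
    [55,[-0.003,-0.005,0.217],0]
  ]
}}

```text
time_s: 27.7
eef_pos: [0.5868, 0.2811, 0.0606]
eef_rot: [0.0, 0.96, 0.28, -0.0]
wrist_force: [0.6, 0.3, -1.3]
opening: 0.648
grasp_force: 26.3
```

```bash
python3 - <<'E'
from held import *
held(-2.574)
E
```

```text
[0.58677589 0.28105737 0.06061585] 26.271355748176575 [ 0.61604261  0.27304642 -1.29537163]
side 408 [ 0.5868  0.2779 -3.1037 -0.0137] 0.004975103671194149
top 166 [ 0.5752  0.2433 -2.8108 -0.0111] 0.0029835189510390783
```

Request:
{"op": "play_rows", "data": {
  "plan": [
    [55,[0,0,0.004],0],
    [55,[0,0,0.008],0],
    [55,[0,0,0.011],0],
    [55,[0,0,0.014],0],
    [55,[0,0,0.016],0],
    [55,[0,0,0.017],0],
    [55,[0,0,0.017],0]
  ]
}}

```text
time_s: 28.5
eef_pos: [0.5868, 0.2811, 0.054]
eef_rot: [0.0, 0.96, 0.28, -0.0]
wrist_force: [-0.1, -0.4, -1.9]
opening: 0.653
grasp_force: 26.3
```

Request:
{"op": "play_rows", "data": {
  "plan": [
    [55,[0,0,0.0015],0],
    [55,[0,0,0.0025],0],
    [55,[0,0,0.0025],0]
  ]
}}

```text
time_s: 28.8
eef_pos: [0.5868, 0.2811, 0.053]
eef_rot: [0.0, 0.96, 0.28, -0.0]
wrist_force: [0.3, 0.5, -1.6]
opening: 0.651
grasp_force: 26.3
```

Request:
{"op": "play_rows", "data": {
  "plan": [
    [55,[0,0,0.0012],0],
    [55,[0,0,0.002],0],
    [55,[0,0,0.002],0]
  ]
}}

```text
time_s: 29.1
eef_pos: [0.5868, 0.2811, 0.0522]
eef_rot: [0.0, 0.96, 0.28, -0.0]
wrist_force: [0.1, 0.9, -2.4]
opening: 0.647
grasp_force: 26.3
```

Request:
{"op": "play_rows", "data": {
  "plan": [
    [55,[0,0,0.001],0],
    [55,[0,0,0.0015],0],
    [55,[0,0,0.0015],0]
  ]
}}

```text
time_s: 29.4
eef_pos: [0.5869, 0.2812, 0.052]
eef_rot: [0.0, 0.96, 0.28, 0.0]
wrist_force: [-1.5, -0.0, 0.5]
opening: 0.649
grasp_force: 26.6
```

Request:
{"op": "play_rows", "data": {
  "plan": [
    [55,[0,0,0.001],0],
    [55,[0,0,0.0015],0],
    [55,[0,0,0.0015],0]
  ]
}}

```text
time_s: 29.7
eef_pos: [0.5869, 0.2811, 0.0519]
eef_rot: [0.0, 0.96, 0.28, 0.0]
wrist_force: [-2.6, -1.4, 5.4]
opening: 0.649
grasp_force: 26.8
```

Contact is firm at about 7 N, so I open gently and lift off. When the fingers open, one may touch the jug first, so the opening is gradual.

Request:
{"op": "play_rows", "data": {
  "plan": [
    [55.4,[0,0,0],0],
    [55.8,[0,0,0],0],
    [56.3,[0,0,0],0],
    [57.5,[0,0,0],0],
    [60,[0,0,0],0],
    [66,[0,0,0],0],
    [74,[0,0,0],0],
    [82,[0,0,0],0],
    [85,[0,0,0],0],
    [85,[0,0,0],0]
  ]
}}

```text
time_s: 30.7
eef_pos: [0.5868, 0.2811, 0.051]
eef_rot: [0.0, 0.96, 0.28, -0.0]
wrist_force: [0.2, 1.1, -0.1]
opening: 0.994
grasp_force: 0.0
```

Request:
{"op": "play_rows", "data": {
  "plan": [
    [85,[0,0,-0.03],0],
    [85,[0,0,-0.09],0],
    [85,[0,0,-0.17],0],
    [85,[0,0,-0.27],0],
    [85,[0,0,-0.37],0],
    [85,[0,0,-0.47],0],
    [85,[0,0,-0.55],0],
    [85,[0,0,-0.55],0]
  ]
}}

```text
time_s: 31.5
eef_pos: [0.5895, 0.282, 0.2791]
eef_rot: [0.0, 0.96, 0.28, 0.006]
wrist_force: [1.6, 0.4, 0.4]
opening: 0.998
grasp_force: 0.0
```

```bash
python3 - <<'E'
from fit import *
o=get_obs();print(o["eef_pos"],o["wrist_force"],o["grasp_force"])
bj=lambda P,v:np.minimum(board(loc(P,*v[:3])),jug(loc(P,v[3],v[4],v[5],.016)))
A=[]
for n in("side","top"):
    p=camera(n);save(p,f"pics/{n}8.png");W=cloud(p).reshape(-1,3);W=W[W[:,2]<.13];A.append(W)
A.append(np.concatenate(A))
for W in A:
    v,k,e=fit(bj,W,[(.588,.2815,.567,.588,.2815,-2.574)],(.605,.292),.085)
    j=np.array([[v[3],v[4],0]]);h=j-.056*np.array([np.cos(v[5]),np.sin(v[5]),0])
    print(v,k,e,"jug in board",np.round(loc(j,*v[:3]),4),"handle",np.round(loc(h,*v[:3]),4))
a=cv2.imread("pics/side8.png")[100:190,190:300];b=cv2.imread("pics/top8.png")[130:190,120:193]
cv2.imwrite("pics/s8c.png",np.hstack([cv2.resize(a,(400,330)),cv2.resize(b,(400,330))]))
E
```

```text
[0.58951204 0.28199829 0.27913975] [1.5641016  0.41651937 0.42607407] 0.0
[ 5.8960e-01  2.8090e-01  5.6650e-01  5.8660e-01  2.8090e-01 -2.5954e+00
 -4.0000e-04] 861 0.0012 jug in board [[-0.0025  0.0016  0.    ]] handle [[0.0535 0.0005 0.    ]]
[ 5.8760e-01  2.8510e-01  5.4530e-01  5.8390e-01  2.8580e-01 -2.6345e+00
  1.1000e-03] 1091 0.0022 jug in board [[-0.0028  0.0025  0.    ]] handle [[0.0532 0.0004 0.    ]]
[ 5.8930e-01  2.8180e-01  5.5590e-01  5.8610e-01  2.8180e-01 -2.6088e+00
  3.0000e-04] 1952 0.0018 jug in board [[-0.0027  0.0017  0.    ]] handle [[0.0533 0.0004 0.    ]]
```

View pics/s8c.png

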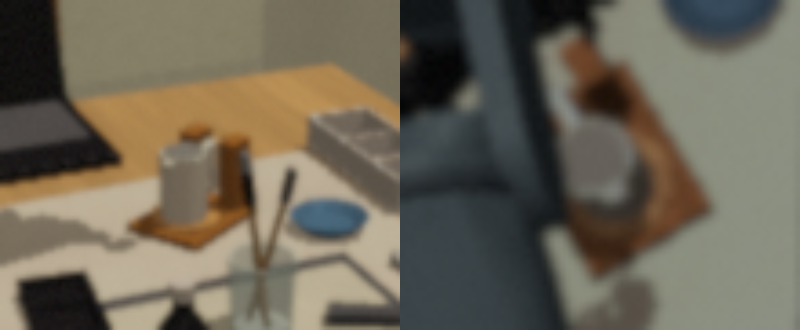

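The jug stands upright on the pad (left view, about (185,185)) with its handle between the uprights. The fit puts it 3 mm from the pad centre, and the gripper is clear.

```bash
python3 -c "
from bench import *
print(hand_in())"
```

```text
the job is handed in; nothing more can be done
None
```

The jug was lifted out of the stand, stood on the table and let go of, then parked upright on the cork pad about 3 mm off centre with its handle between the uprights. I handed the job in at about 32 s but got no verdict back. I nudged the paste jar about 4–6 mm (limit 20 mm) while testing the grip force on it.

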